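# Reset the tube heater's tripped cut-out

### The job

The tube heater's safety cut-out has tripped. With the fingertips, gently push the sliding cover on its panel aside to uncover the round well, reach down into the well and press the sunken reset key all the way down for a moment, then push the cover fully closed again over the well. Do not press the raised power button, and leave the tubes, rack and box where they stand.

Things in the scene. Friction and masses are not known exactly. Their poses are not given: they have to be found in the camera images.
- unit: The tube heater: a fixed white bench instrument, 200 mm deep (its x) by 300 mm wide (its y) and 85 mm high. Origin at the centre of its underside, z up. Its front half (x -100 to 0) is a flat control panel whose top is 85 mm above the origin; its rear half carries an aluminium tube block (top at 92 mm) in which two loose capped tubes stand, their caps up to 120 mm above the bench.
- well_mouth (a point): Centre of the mouth of the round reset well, level with the panel top; it is 50 mm in front of and 50 mm to the +y side of the unit's centre. The well is 56 mm in diameter and 35 mm deep, with upright walls. At the start a sliding cover lies over it.
- cover (a joint): Position of the sliding cover, a grey plate 66 x 66 mm and 4 mm thick (its underside 1 mm above the panel) that runs sideways along the panel: 0 m = closed, centred over the well; it grows as the cover slides along the unit's -y, to the stop at 0.075 m where the well is wholly clear. It moves with about 1.5 N, has a rubber-cushioned stop at each end, and stays where it is left.
- rib_top (a point): Centre of the top of the upright rib in the middle of the cover plate: 34 mm long along the unit's x, 8 mm thick along its y, standing 21 mm above the plate, its top 26 mm above the panel top. Pushing the side of this rib slides the cover.
- key (a joint): Travel of the reset key down in the well: 0 m = up, 0.006 m = fully down. It is sprung: starts to move at 1.5 N, fully down at 5 N, and comes back up when released.
- key_top (a point): Centre of the top of the reset key, a white disc 32 mm in diameter in the middle of the well; at rest its top is 24 mm below the panel top.
- power (a joint): Travel of the power button: 0 m = up, 0.004 m = fully down. Not to be pressed.
- power_top (a point): Centre of the top of the power button, a white disc 22 mm in diameter that stands in a thin dark ring 6 mm proud of the panel near its -y end (122 mm to the -y side of the unit's centre). Leave alone.
- rack: A loose red tube rack 110 x 170 mm, 46 mm high, holding one capped tube; bystander. Origin at the centre of its underside.
- box: A loose green storage box with clear lid, 94 x 94 mm, 51 mm high; bystander behind. Origin at the centre of its underside.
- tube0_mid (a point): Middle of a loose clear capped tube, 16 mm in diameter and 66 mm long, standing in the tube heater block; bystander.
- tube1_mid (a point): Middle of a loose clear capped tube, 16 mm in diameter and 66 mm long, standing in the tube heater block; bystander.
- tube2_mid (a point): Middle of a loose clear capped tube, 16 mm in diameter and 66 mm long, standing in the red rack; bystander.

How it is judged:
By the outcome, as a careful person would: the job done as asked, in the order asked, and still so for the second after the job is handed in, with the robot touching nothing.
It also fails if it takes over 58 s, if anything falls off the work surface, if the arm or the gripper's body presses on something with over 40 N, if the wrist force passes 120 N, or if a joint passes its speed limit or range.

### The arm

A 7-joint arm with a two-finger parallel gripper is mounted at the origin on the work surface. World frame = base frame: x ahead of the robot, y to its left, z up, the work surface at z = 0. Lengths are in m, angles in rad, forces in N, time in s.
With the tool pointing down it reaches from about 0.4 to 0.85 m from the base axis. Payload 10.4 kg.
Tool frame: the origin (TCP) lies between the finger pads; the fingertips stand 8 mm ahead of it and the grasp point (between the pads) lies 11 mm behind it; z points along the fingers, x is the direction in which the jaws open and shut, and the axes are right-handed (so a half turn about z gives the same grasp; the last joint's range is limited). The gripper opens to 87 mm and grips with 3 to 60 N. Pads are 19 mm wide; open, the fingers measure 117 mm over their backs; the gripper's body (75 mm by 190 mm) begins 51 mm behind the grasp point.
Start: joints at [-1.145, 0.332, -0.065, 1.46, 0.022, 1.35, -0.088], TCP at [0.271, 0.563, 0.202] pointing down, gripper open.
Joint ranges: [-2.6, 2.6], [-0.5, 2.12], [-1.47, 1.34], [0.16, 2.42], [-1.27, 4.41], [0.06, 2.06], [-2.6, 2.6]. Speed limits (rad/s): [2.22, 2.22, 2.79, 2.79, 3.14, 3.14, 3.14].

### API

Orientations are given as a unit quaternion [x, y, z, w].
In Python, from bench import r, viewer gives the robot as it stands.
- The arm moves only by the tool apply_moves, never from a script. Its argument "increments" is a list of rows, each an object with "grip": the closure in counts, from 0 (fully open) to 255 (shut); "xyz": the shift along the tool's x, y, z in mm, a list of three; "rotation": the turn, a rotation vector about the tool's x, y, z in degrees, a list of three. A call has 1 to 5 rows; each row is the pose to reach, as a shift and turn from the pose measured when the call began, along the tool's axes at that moment; what a row does not reach only later rows make up. A row lasts 1/8 s, in which the tool goes at most 62.5 mm and 10.7 degrees, less where a joint would pass 70% of its speed; a pose out of reach is approached as far as the arm can. A call with a gripper value outside its range is refused whole. The fingers move at their own pace and stop on an object; "squeeze" is the grip in N (left out, the last holds). Time passes only in rows, so rows that repeat a pose let the fingers close. It gives the time, the measured TCP pose, the force and the opening at its end, in the units of the state.
- r.read_state(): the state, without advancing time (a new reading comes with each control period).
- viewer.camera(name): name is "scene" or "top"; returns a dict with "img" (384x512x3 uint8, blue, green, red), "range_z" (384x512 float32, m along the optical axis (not along the pixel's ray), 0 where there is no reading), "vertical_fov" (degrees; the focal length in pixels is half the picture's height over the tangent of half this angle, whatever the lens; pixels are square), "cx", "cy" (the principal point, pixels), "rvec" (rotation vector, rad) and "tvec" (3), from world to camera coordinates, as OpenCV has them. Camera axes: x right, y down, z forward; pixel columns grow to the right and rows downward; lengths in m; the calibration is good to about 2 mm. A picture is of the moment at which its call begins.
- r.close_job(): hands the job in, once; it reports no verdict.
The state is a dict: "time": time; "joint_positions": joint angles; "joint_vel": joint speeds; "joint_torque": joint torques, N m; "ee_pos": TCP position; "eef_rot": TCP orientation; "ft_force": force on the tool from outside, world axes, zero at the start; "torque": the same for the moment, N m; "width": finger opening in m.
Only numpy, scipy, OpenCV 4.12 (cv2) and the standard library are available. Lean on these libraries where they do the work, as an engineer would, in place of code of your own. Each camera call takes 0.05 s, during which the arm holds its last target.

## Working session

There is one attempt and no reset: what is moved stays moved. The work goes in short steps, Python scripts to look and compute and a tool call to move; the robot and the scene stay as the last step left them, time stands still between calls to the robot, and variables do not carry over. Pictures are saved under pics/ and viewed, and the job is handed in when it is done.

Besides the shell and the picture viewer there is one more tool, called after "Emit:" by a JSON object that holds its "name" and its "arguments", one argument or row to a line. apply_moves: Moves the arm, as the interface text tells. Its arguments: {"type":"object","properties":{"increments":{"type":"array","items":{"type":"object","properties":{"grip":{"type":"number"},"xyz":{"type":"array","items":{"type":"number"}},"rotation":{"type":"array","items":{"type":"number"}}}}},"squeeze":{"type":"number"}},"required":["increments"]}

```bash
mkdir -p pics; ls
cat > h.py <<'E'
import numpy as np, cv2
from bench import r, viewer
def K(c):
    f=192/np.tan(np.radians(c["vertical_fov"])/2); return f
def pix2w(c,u,v,z=None):
    f=K(c); z=c["range_z"][int(v),int(u)] if z is None else z
    p=np.array([(u-c["cx"])/f*z,(v-c["cy"])/f*z,z])
    R=cv2.Rodrigues(np.array(c["rvec"],float))[0]
    return R.T@(p-np.array(c["tvec"],float).ravel())
def cloud(c):
    f=K(c); Z=c["range_z"]; v,u=np.mgrid[:384,:512]
    P=np.stack([(u-c["cx"])/f*Z,(v-c["cy"])/f*Z,Z],-1)
    R=cv2.Rodrigues(np.array(c["rvec"],float))[0]
    return (P-np.array(c["tvec"],float).ravel())@R
def w2pix(c,p):
    q,_=cv2.projectPoints(np.array(p,float).reshape(-1,1,3),np.array(c["rvec"],float),np.array(c["tvec"],float),np.array([[K(c),0,c["cx"]],[0,K(c),c["cy"]],[0,0,1.]]),None)
    return q.reshape(-1,2)
E
python3 - <<'E'
from h import *
import pickle
for n in("scene","top"):
    c=viewer.camera(n); cv2.imwrite(f"pics/{n}0.png",c["img"]); pickle.dump(c,open(f"{n}0.pkl","wb"))
print(r.read_state())
E
```

```text
pics
{'time': 0.1, 'joint_positions': array([-1.14459462,  0.33281534, -0.06474414,  1.46084861,  0.02159564,
        1.34989952, -0.08849125]), 'joint_vel': array([-0.00068473, -0.00231297, -0.00026694, -0.0003956 , -0.00148102,
       -0.00077346, -0.00117203]), 'joint_torque': array([ 1.87975682e-03, -6.24549222e+01,  2.49238493e-02, -3.90715563e+01,
       -6.14096015e-02,  3.66407388e-02,  8.18031253e-05]), 'ee_pos': array([0.27099656, 0.56278126, 0.20153363]), 'eef_rot': array([ 8.46706525e-01,  5.32059822e-01, -5.29447745e-04,  3.55460098e-04]), 'ft_force': array([-0.12380251,  0.53400223, -0.24613497]), 'torque': array([-0.00440067, -0.01778771,  0.049039  ]), 'width': 0.08716036719614562}
```

View pics/scene0.png

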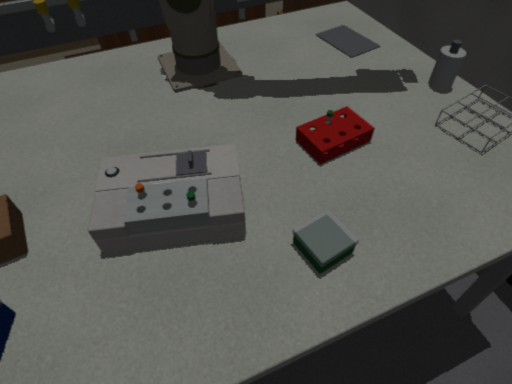

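View pics/top0.png

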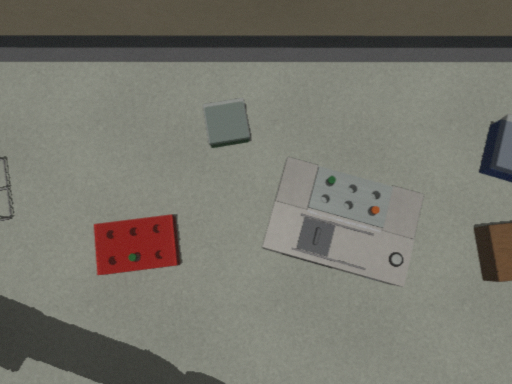

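Run:
```python
from h import *
import pickle
c=pickle.load(open("top0.pkl","rb"))
print(c["vertical_fov"],c["cx"],c["cy"],c["rvec"],c["tvec"])
W=cloud(c)
for u,v in [(317,236),(310,247),(396,259),(300,180),(280,235),(400,279),(227,123),(300,340)]: print(u,v,W[v,u].round(4))
im=c["img"][145:295,250:435]; cv2.imwrite("pics/top0c.png",cv2.resize(im,None,fx=4.2,fy=4,interpolation=cv2.INTER_CUBIC) if 0 else cv2.resize(im,None,fx=4,fy=4,interpolation=cv2.INTER_CUBIC))
m=((W[...,2]>0.07)&(W[...,2]<0.1)).astype(np.uint8)
n,l,s,ce=cv2.connectedComponentsWithStats(m)
for i in range(1,n):
    if s[i,4]>2000:
        pts=W[l==i][:,:2]; rc=cv2.minAreaRect((pts*1000).astype(np.float32)); print(s[i],rc,cv2.boxPoints(rc).round(1).tolist(), np.median(W[l==i][:,2]))
c2=pickle.load(open("scene0.pkl","rb"))
cv2.imwrite("pics/scene0c.png",cv2.resize(c2["img"][140:255,85:255],None,fx=4,fy=4,interpolation=cv2.INTER_CUBIC))
W2=cloud(c2)
m=((W2[...,2]>0.083)&(W2[...,2]<0.088)&(abs(W2[...,0]-.5)<.6)).astype(np.uint8)
n,l,s,ce=cv2.connectedComponentsWithStats(m)
for i in range(1,n):
    if s[i,4]>500:
        pts=W2[l==i][:,:2]; rc=cv2.minAreaRect((pts*1000).astype(np.float32)); print(s[i],rc,cv2.boxPoints(rc).round(1).tolist(), np.median(W2[l==i][:,2]))
```

```text
47.09377846215066 256.0819502135967 196.63690860865933 [ 2.14388724 -2.14846669  0.1666413 ] [-0.04436236  0.61285423  0.91753924]
317 236 [ 0.5226 -0.1676  0.1117]
310 247 [ 0.5015 -0.1562  0.087 ]
396 259 [ 0.4766 -0.3304  0.0929]
300 180 [ 0.6423 -0.1383  0.0849]
280 235 [ 0.5263 -0.0947  0.0867]
400 279 [ 0.4361 -0.3394  0.0841]
227 123 [0.7783 0.0188 0.0509]
300 340 [ 0.3022 -0.1413 -0.0016]
[  263   157   161   130 13250] ((558.4473876953125, -229.7078857421875), (300.90570068359375, 200.4616241455078), 74.1779556274414) [[421.0, -347.1000061035156], [613.9000244140625, -401.79998779296875], [695.9000244140625, -112.30000305175781], [503.0, -57.599998474121094]] 0.0855428523064404
[  88  144  157   88 5850] ((557.0902099609375, -231.04232788085938), (300.2364196777344, 202.45687866210938), 74.3675765991211) [[419.20001220703125, -348.29998779296875], [614.0999755859375, -402.8999938964844], [695.0, -113.80000305175781], [500.1000061035156, -59.20000076293945]] 0.08445751762146508
```

```bash
sleep 1
```

```text
(no output)
```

View pics/top0c.png

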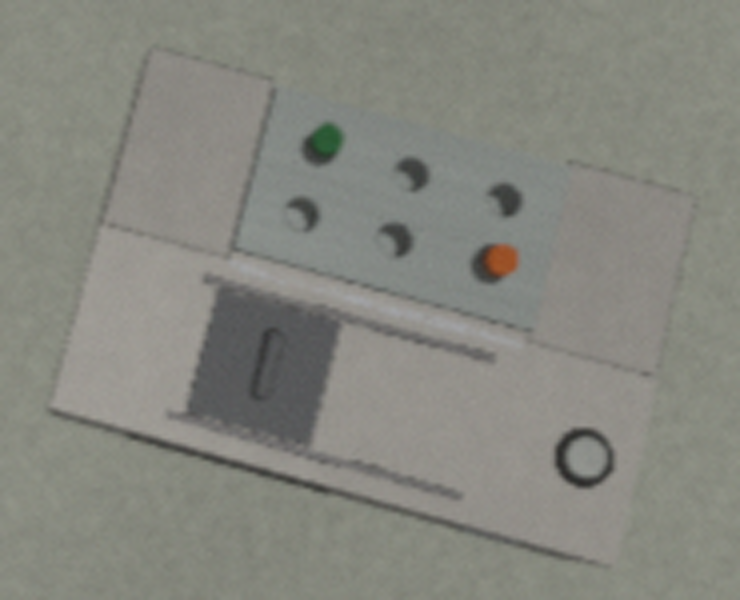

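View pics/scene0c.png

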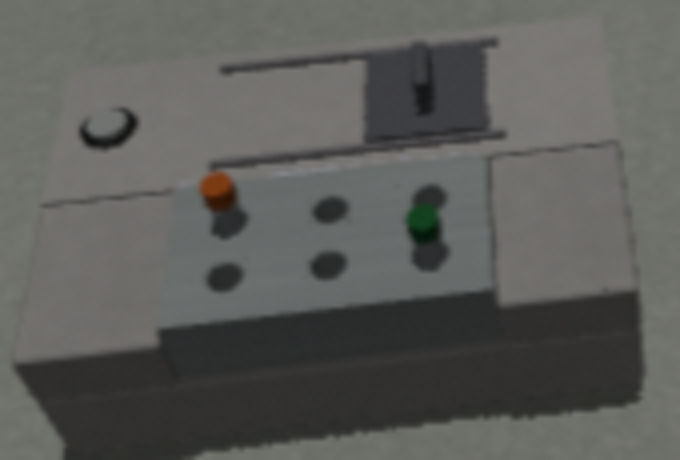

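Run:
```python
from h import *
import pickle
from scipy.spatial.transform import Rotation as Rot
for n in("top","scene"):
    c=pickle.load(open(n+"0.pkl","rb")); W=cloud(c)
    m=(W[...,2]>0.103)&(W[...,2]<0.118)&(np.hypot(W[...,0]-.524,W[...,1]+.168)<.035)
    p=W[m]; print(n,len(p),p.mean(0)); 
    if len(p)>5:
        q=p[:,:2]*1000; print(cv2.minAreaRect(q.astype(np.float32)))
    # power
    m=(np.hypot(W[...,0]-.477,W[...,1]+.331)<.03); p=W[m]; p=p[p[:,2]>.0895]; print(len(p),p.mean(0))
    # box,rack, caps heights
s=r.read_state(); R=Rot.from_quat(s["eef_rot"]).as_matrix(); print(R.round(3))
```

```text
top 69 [ 0.52360876 -0.16807203  0.10992018]
((523.2879028320312, -168.19522094726562), (7.798022270202637, 32.96014404296875), 72.91117095947266)
57 [ 0.47734442 -0.33169894  0.09131768]
scene 55 [ 0.52444011 -0.17076522  0.10872102]
((523.216552734375, -170.4725799560547), (7.916593074798584, 34.233646392822266), 74.21206665039062)
41 [ 0.4761062  -0.33443158  0.09058883]
[[ 0.434  0.901 -0.001]
 [ 0.901 -0.434 -0.001]
 [-0.001  0.    -1.   ]]
```

Emit:
{"name": "apply_moves", "arguments": {
  "increments": [
    {"grip":255,"xyz":[-20,21,0],"rotation":[0,0,-2]},
    {"grip":255,"xyz":[-55,57,0],"rotation":[0,0,-4]},
    {"grip":255,"xyz":[-90,94,0],"rotation":[0,0,-6]},
    {"grip":255,"xyz":[-125,130,0],"rotation":[0,0,-8]},
    {"grip":255,"xyz":[-160,166,0],"rotation":[0,0,-10]}
  ],
  "squeeze": 10
}}

```text
time: 0.72
ee_pos: [0.3515, 0.3448, 0.2015]
eef_rot: [0.797, 0.604, -0.001, 0.0]
ft_force: [0.8, -0.0, -0.1]
width: 0.0448
```

```bash
cat >> h.py <<'E'
from scipy.spatial.transform import Rotation as Rot
TH=np.radians(-15.7); UX=np.array([np.cos(TH),np.sin(TH),0]); UY=np.array([-np.sin(TH),np.cos(TH),0])
WELL=np.array([.5235,-.169,0.085])
def rel(dx,dy,z):
    "target TCP: unit-frame offset (mm) from the well, TCP z world mm; tool x=UY"
    s=r.read_state(); R=Rot.from_quat(s["eef_rot"])
    t=WELL+UX*dx/1e3+UY*dy/1e3; t[2]=z/1e3
    Rt=Rot.from_matrix(np.stack([UY,UX,[0,0,-1]],1))
    d=R.inv().apply(t-s["ee_pos"])*1e3
    p=s["ee_pos"]-WELL
    print("t",round(s["time"],2),"unit",(p@UX*1e3).round(1),(p@UY*1e3).round(1),"z",(s["ee_pos"][2]*1e3).round(1),"F",s["ft_force"].round(2),"Fu",(s["ft_force"]@UX).round(2),(s["ft_force"]@UY).round(2),"w",s["width"].round(4))
    print("move",d.round(1),"rot",np.degrees((R.inv()*Rt).as_rotvec()).round(2))
E
python3 -c "
from h import *
rel(0,32,200)"
```

```text
Traceback (most recent call last):
  File "h.py", line 28, in rel
    print("t",round(s["time"],2),"unit",(p@UX*1e3).round(1),(p@UY*1e3).round(1),"z",(s["ee_pos"][2]*1e3).round(1),"F",s["ft_force"].round(2),"Fu",(s["ft_force"]@UX).round(2),(s["ft_force"]@UY).round(2),"w",s["width"].round(4))
                                                                                                                                                                                                              ^^^^^^^^^^^^^^^^
AttributeError: 'float' object has no attribute 'round'
```

```bash
sed -i 's/s\["width"\].round(4)/round(s["width"],4)/' h.py
python3 -c "
from h import *
rel(0,32,200)"
```

```text
t 0.72 unit -304.6 448.1 z 201.5 F [ 0.84 -0.03 -0.12] Fu 0.82 0.2 w 0.0448
move [-416.3  304.3    2.1] rot [-0.02  0.09  0.05]
```

Emit:
{"name": "apply_moves", "arguments": {
  "increments": [
    {"grip":255,"xyz":[-42,30,0],"rotation":[0,0,0]},
    {"grip":255,"xyz":[-84,61,0],"rotation":[0,0,0]},
    {"grip":255,"xyz":[-126,92,0],"rotation":[0,0,0]},
    {"grip":255,"xyz":[-168,123,0],"rotation":[0,0,0]},
    {"grip":255,"xyz":[-210,154,0],"rotation":[0,0,0]}
  ]
}}

```text
time: 1.35
ee_pos: [0.4433, 0.0993, 0.2017]
eef_rot: [0.797, 0.604, -0.001, 0.0]
ft_force: [1.4, 0.6, 0.6]
width: 0.0014
```

```bash
python3 -c "
from h import *
rel(0,32,200)"
```

```text
t 1.35 unit -149.8 236.6 z 201.7 F [1.36 0.64 0.64] Fu 1.13 0.99 w 0.0014
move [-204.7  149.7    1.9] rot [-0.03  0.08  0.05]
```

Emit:
{"name": "apply_moves", "arguments": {
  "increments": [
    {"grip":255,"xyz":[-45,33,5],"rotation":[0,0,0]},
    {"grip":255,"xyz":[-90,66,15],"rotation":[0,0,0]},
    {"grip":255,"xyz":[-135,99,25],"rotation":[0,0,0]},
    {"grip":255,"xyz":[-175,128,35],"rotation":[0,0,0]},
    {"grip":255,"xyz":[-205,150,40],"rotation":[0,0,0]}
  ]
}}

```text
time: 1.98
ee_pos: [0.5322, -0.1408, 0.1611]
eef_rot: [0.797, 0.604, -0.001, 0.0]
ft_force: [0.4, 0.4, -0.1]
width: 0.0002
```

Emit:
{"name": "apply_moves", "arguments": {
  "increments": [
    {"grip":255,"xyz":[0,0,0],"rotation":[0,0,0]}
  ]
}}

```text
time: 2.1
ee_pos: [0.5318, -0.1438, 0.1604]
eef_rot: [0.798, 0.602, -0.002, 0.0]
ft_force: [0.3, 0.0, -0.2]
width: 0.0005
```

Run:
```python
from h import *
rel(0,32,104)
import pickle
c=viewer.camera("scene"); W=cloud(c); pickle.dump(c,open("s1.pkl","wb"))
cv2.imwrite("pics/s1.png",cv2.resize(c["img"][70:230,85:255],None,fx=4,fy=3.75,interpolation=cv2.INTER_CUBIC))
s=r.read_state(); print(s["ee_pos"], w2pix(c,[s["ee_pos"], s["ee_pos"]-[0,0,.008]]))
m=(np.hypot(W[...,0]-s["ee_pos"][0],W[...,1]-s["ee_pos"][1])<.05)&(W[...,2]>.12)&(W[...,2]<.2)
p=W[m]; q=p-WELL; print(len(p), "zmin",np.sort(p[:,2])[:10].round(4)); 
lo=q[p[:,2]<.175]; print("uy",np.percentile(lo@UY,[0,2,50,98,100]).round(4),"ux",np.percentile(lo@UX,[0,2,50,98,100]).round(4))
```

```text
t 2.1 unit 1.2 26.5 z 160.4 F [ 0.33  0.01 -0.19] Fu 0.31 0.1 w 0.0005
move [ 5.8 -1.1 56.3] rot [-0.13  0.23 -0.27]
[ 0.53176329 -0.14214191  0.16044945] [[200.45862406 136.24597546]
 [200.97572149 139.19156957]]
83 zmin [0.1787 0.1795 0.18   0.1801 0.1805 0.1809 0.181  0.1811 0.1813 0.1821]Traceback (most recent call last):
  File "<stdin>", line 9, in <module>
    return _quantile_unchecked(
        a, q, axis, out, overwrite_input, method, keepdims, weights)
    return _ureduce(a,
                    func=_quantile_ureduce_func,
    ...<5 lines>...
                    overwrite_input=overwrite_input,
                    method=method)
    r = func(a, **kwargs)
    result = _quantile(arr,
                       quantiles=q,
    ...<2 lines>...
                       out=out,
                       weights=wgt)
    slices_having_nans = np.isnan(arr[-1, ...])
                                  ~~~^^^^^^^^^
IndexError: index -1 is out of bounds for axis 0 with size 0
```

View pics/s1.png

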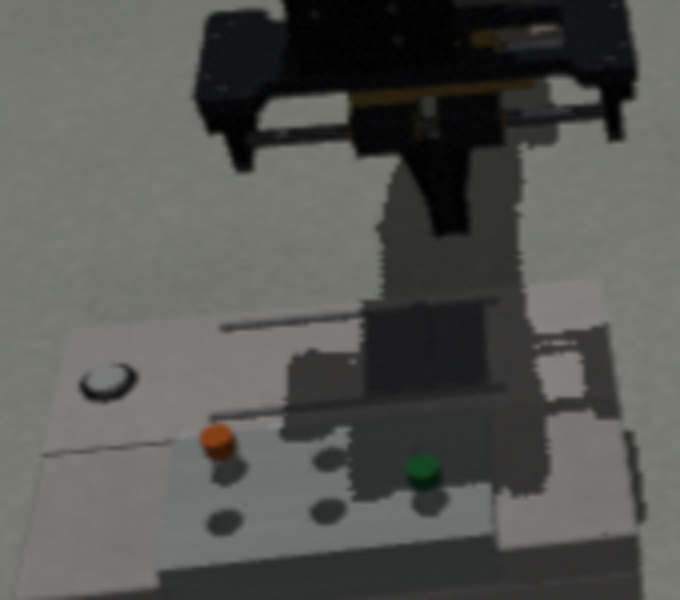

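Run:
```python
from h import *
import pickle
c=pickle.load(open("s1.pkl","rb")); W=cloud(c)
im=c["img"][95:160,165:230].astype(float)*2.5
cv2.imwrite("pics/s1c.png",cv2.resize(np.clip(im,0,255).astype(np.uint8),None,fx=9,fy=9,interpolation=cv2.INTER_NEAREST))
for v in range(112,146,2): print(v,[(round(float(W[v,u,0]),3),round(float(W[v,u,1]),3),round(float(W[v,u,2]),3)) for u in (195,198,201)])
c=viewer.camera("top"); pickle.dump(c,open("t1.pkl","wb"))
cv2.imwrite("pics/t1.png",cv2.resize(c["img"][145:325,230:435],None,fx=3.5,fy=3.3))
```

```text
112 [(0.542, -0.146, 0.23), (0.547, -0.142, 0.232), (0.545, -0.136, 0.229)]
114 [(0.541, -0.147, 0.225), (0.543, -0.142, 0.225), (0.544, -0.136, 0.223)]
116 [(0.539, -0.147, 0.219), (0.543, -0.142, 0.22), (0.546, -0.137, 0.22)]
118 [(0.54, -0.148, 0.215), (0.541, -0.142, 0.214), (0.544, -0.137, 0.215)]
120 [(0.54, -0.149, 0.211), (0.542, -0.143, 0.21), (0.545, -0.138, 0.211)]
122 [(0.542, -0.15, 0.207), (0.542, -0.144, 0.205), (0.543, -0.139, 0.205)]
124 [(0.539, -0.15, 0.2), (0.54, -0.144, 0.199), (0.544, -0.139, 0.201)]
126 [(0.54, -0.151, 0.196), (0.542, -0.145, 0.196), (0.543, -0.14, 0.195)]
128 [(0.538, -0.151, 0.19), (0.54, -0.146, 0.189), (0.543, -0.14, 0.19)]
130 [(0.539, -0.152, 0.186), (0.54, -0.146, 0.184), (0.544, -0.141, 0.186)]
132 [(0.539, -0.153, 0.181), (0.541, -0.147, 0.181), (0.544, -0.142, 0.181)]
134 [(0.329, -0.116, -0.002), (0.331, -0.108, -0.002), (0.336, -0.101, -0.001)]
136 [(0.34, -0.119, 0.001), (0.339, -0.111, -0.003), (0.344, -0.104, -0.001)]
138 [(0.344, -0.121, -0.002), (0.349, -0.114, -0.001), (0.352, -0.106, -0.001)]
140 [(0.354, -0.124, 0.0), (0.356, -0.116, -0.001), (0.359, -0.109, -0.002)]
142 [(0.36, -0.126, -0.002), (0.365, -0.119, -0.001), (0.369, -0.111, 0.0)]
144 [(0.37, -0.129, 0.0), (0.372, -0.121, -0.001), (0.375, -0.114, -0.001)]
```

View pics/s1c.png

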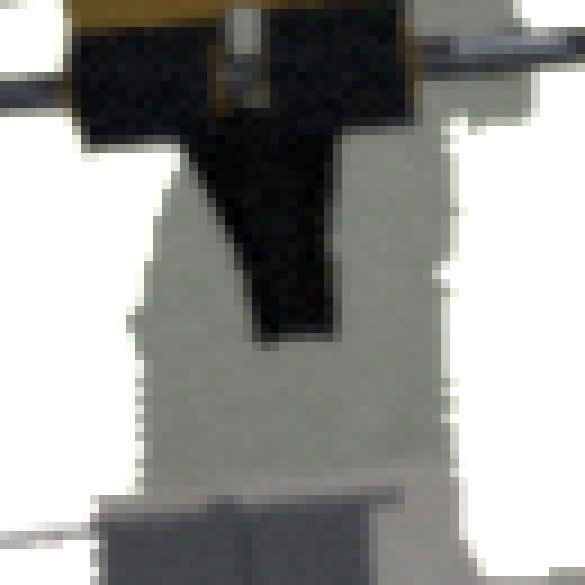

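View pics/t1.png

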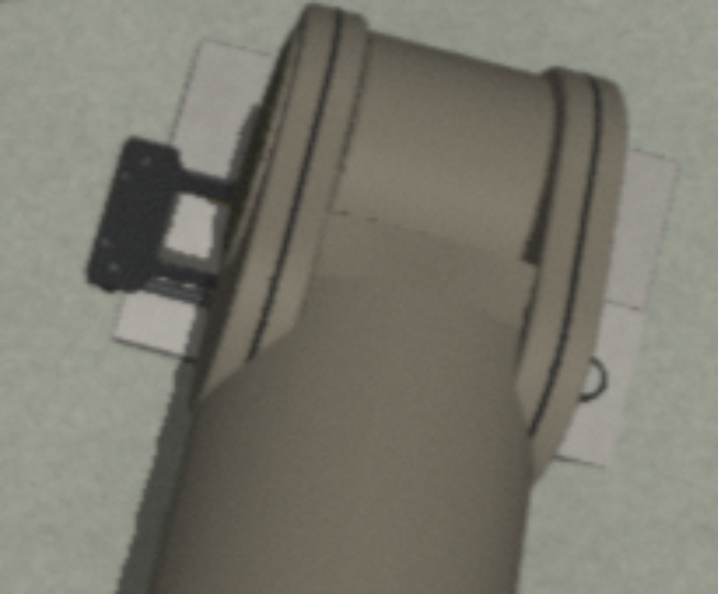

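Emit:
{"name": "apply_moves", "arguments": {
  "increments": [
    {"grip":255,"xyz":[2,0,8],"rotation":[0,0,0]},
    {"grip":255,"xyz":[5,-1,18],"rotation":[0,0,0]},
    {"grip":255,"xyz":[6,-1,28],"rotation":[0,0,0]},
    {"grip":255,"xyz":[6,-1,35],"rotation":[0,0,0]},
    {"grip":255,"xyz":[6,-1,35],"rotation":[0,0,0]}
  ]
}}

```text
time: 2.82
ee_pos: [0.532, -0.1347, 0.125]
eef_rot: [0.797, 0.603, -0.002, -0.0]
ft_force: [0.3, 0.4, -0.1]
width: 0.0002
```

```bash
cat > look.py <<'E'
import sys
from h import *
import pickle
n=sys.argv[1]
rel(0,32,104)
c=viewer.camera("scene"); W=cloud(c); pickle.dump(c,open(n+".pkl","wb"))
s=r.read_state(); print(s["ee_pos"].round(4), w2pix(c,[s["ee_pos"], s["ee_pos"]-[0,0,.008], s["ee_pos"]-[0,0,.008]+UX*.0095]).round(1))
x0,y0=[int(a) for a in sys.argv[2:4]]
im=c["img"][y0:y0+100,x0:x0+130].astype(float)*2
cv2.imwrite(f"pics/{n}.png",cv2.resize(np.clip(im,0,255).astype(np.uint8),None,fx=6,fy=6,interpolation=cv2.INTER_CUBIC))
E
python3 look.py s2 120 95
```

```text
t 2.83 unit -1.1 35.3 z 125.0 F [ 0.33  0.42 -0.08] Fu 0.21 0.5 w 0.0002
move [-3.3  1.1 21.1] rot [-0.19  0.16 -0.06]
[ 0.5323 -0.1348  0.1255] [[206.  148. ]
 [206.5 150.7]
 [206.7 153.7]]
```

View pics/s2.png

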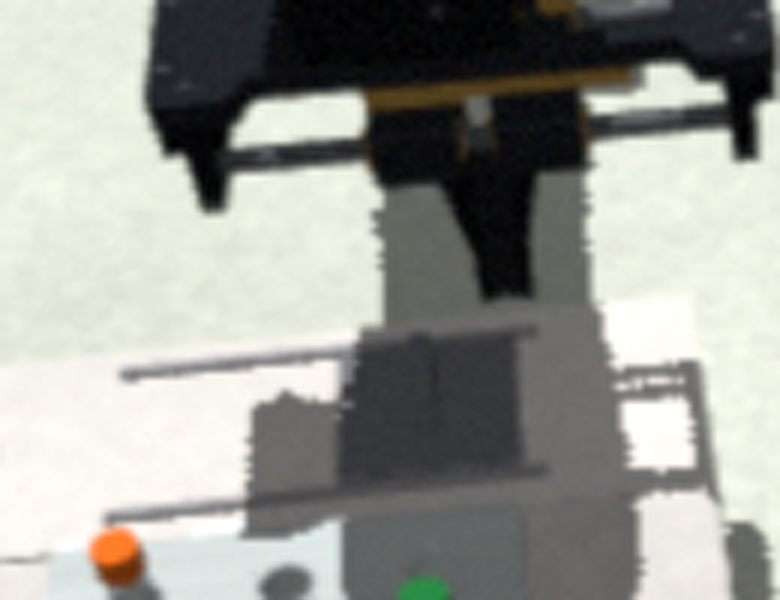

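Emit:
{"name": "apply_moves", "arguments": {
  "increments": [
    {"grip":255,"xyz":[0,0,6],"rotation":[0,0,0]},
    {"grip":255,"xyz":[-1,0,12],"rotation":[0,0,0]},
    {"grip":255,"xyz":[-2,1,18],"rotation":[0,0,0]},
    {"grip":255,"xyz":[-3,1,21],"rotation":[0,0,0]},
    {"grip":255,"xyz":[-3,1,21],"rotation":[0,0,0]}
  ]
}}

```text
time: 3.5
ee_pos: [0.5322, -0.1382, 0.1043]
eef_rot: [0.798, 0.603, -0.002, -0.0]
ft_force: [0.3, 0.8, -0.7]
width: 0.0007
```

```bash
python3 look.py s3 120 95
python3 - <<'E'
from h import *
import pickle
c=pickle.load(open("s3.pkl","rb")); W=cloud(c)
for v in range(130,162,2): print(v,[(round(float(W[v,u,0]),3),round(float(W[v,u,1]),3),round(float(W[v,u,2]),3)) for u in (202,204,206)])
E
```

```text
t 3.5 unit 0.1 32.0 z 104.3 F [ 0.29  0.81 -0.72] Fu 0.06 0.86 w 0.0007
move [-0.  -0.1  0.3] rot [-0.18  0.16 -0.09]
[ 0.5324 -0.1382  0.1045] [[205.7 155.5]
 [206.2 158.2]
 [206.4 161.2]]
130 [(0.569, -0.144, 0.206), (0.57, -0.141, 0.206), (0.57, -0.137, 0.205)]
132 [(0.536, -0.138, 0.174), (0.57, -0.142, 0.201), (0.571, -0.138, 0.201)]
134 [(0.542, -0.14, 0.174), (0.545, -0.137, 0.175), (0.544, -0.133, 0.172)]
136 [(0.542, -0.141, 0.169), (0.543, -0.137, 0.169), (0.543, -0.133, 0.167)]
138 [(0.542, -0.142, 0.163), (0.542, -0.138, 0.162), (0.545, -0.134, 0.163)]
140 [(0.534, -0.141, 0.152), (0.543, -0.139, 0.158), (0.545, -0.135, 0.158)]
142 [(0.539, -0.142, 0.15), (0.54, -0.139, 0.15), (0.544, -0.135, 0.152)]
144 [(0.54, -0.143, 0.146), (0.543, -0.14, 0.147), (0.544, -0.136, 0.147)]
146 [(0.54, -0.144, 0.141), (0.541, -0.14, 0.14), (0.544, -0.137, 0.141)]
148 [(0.54, -0.145, 0.136), (0.54, -0.141, 0.134), (0.543, -0.137, 0.135)]
150 [(0.539, -0.145, 0.129), (0.543, -0.142, 0.131), (0.544, -0.138, 0.131)]
152 [(0.54, -0.146, 0.125), (0.54, -0.142, 0.123), (0.501, -0.13, 0.085)]
154 [(0.509, -0.141, 0.09), (0.51, -0.137, 0.089), (0.506, -0.132, 0.084)]
156 [(0.513, -0.143, 0.088), (0.516, -0.139, 0.089), (0.517, -0.135, 0.088)]
158 [(0.519, -0.145, 0.088), (0.522, -0.141, 0.089), (0.525, -0.137, 0.09)]
160 [(0.526, -0.147, 0.088), (0.529, -0.143, 0.09), (0.531, -0.139, 0.09)]
```

View pics/s3.png

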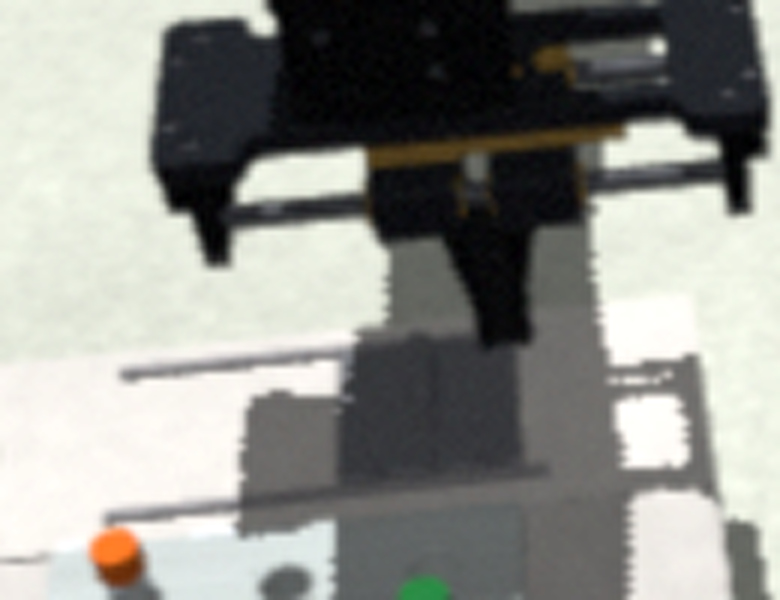

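Run:
```python
from h import *
import pickle
c=pickle.load(open("s3.pkl","rb")); W=cloud(c); im=c["img"].astype(int)
m=(im[...,2]>im[...,0]+80)&(abs(W[...,0]-.5)<.2)&(W[...,1]<-.1); print(m.sum(),W[m][:,2].max(),W[m].mean(0))
c=pickle.load(open("top0.pkl","rb")); W=cloud(c); im=c["img"].astype(int)
m=(im[...,2]>im[...,0]+80)&(abs(W[...,0]-.55)<.15)&(W[...,1]<-.1); print(m.sum(),W[m][:,2].max(),W[m].mean(0))
# gripper bracket in top vs scene at t1/s1
c=pickle.load(open("t1.pkl","rb")); W=cloud(c); print("top bracket",[W[v,u].round(3) for u,v in((265,205),(262,215),(268,195))])
c=pickle.load(open("s1.pkl","rb")); W=cloud(c)
m=(W[...,2]>.15)&(W[...,1]>-.08)&(W[...,1]<0.0)&(W[...,0]>.4)&(W[...,0]<.65); p=W[m];print("scene bracket",len(p),np.percentile(p,[1,50,99],axis=0).round(3))
```

```text
28 0.12108117004804003 [ 0.57539206 -0.28785892  0.11959658]
37 0.12258031615330095 [ 0.57517573 -0.28467353  0.11951638]
top bracket [array([ 0.562, -0.059,  0.292]), array([ 0.546, -0.054,  0.293]), array([ 0.578, -0.064,  0.293])]
scene bracket 483 [[ 0.519 -0.08   0.253]
 [ 0.564 -0.07   0.292]
 [ 0.592 -0.047  0.294]]
```

Emit:
{"name": "apply_moves", "arguments": {
  "increments": [
    {"grip":255,"xyz":[-5,0,0],"rotation":[0,0,0]},
    {"grip":255,"xyz":[-9,0,0],"rotation":[0,0,0]},
    {"grip":255,"xyz":[-13,0,0],"rotation":[0,0,0]},
    {"grip":255,"xyz":[-16,0,0],"rotation":[0,0,0]},
    {"grip":255,"xyz":[-18,0,0],"rotation":[0,0,0]}
  ]
}}

```text
time: 4.18
ee_pos: [0.5274, -0.1557, 0.1046]
eef_rot: [0.798, 0.603, -0.002, -0.0]
ft_force: [-0.4, -0.1, 0.8]
width: 0.0007
```

```bash
python3 look.py s4 120 95
```

```text
t 4.17 unit 0.2 13.9 z 104.6 F [-0.44 -0.14  0.78] Fu -0.38 -0.26 w 0.0007
move [18.1 -0.2  0.5] rot [-0.15  0.15 -0.1 ]
[ 0.5274 -0.1559  0.1046] [[197.2 156.4]
 [197.7 159.1]
 [197.8 162.1]]
```

View pics/s4.png

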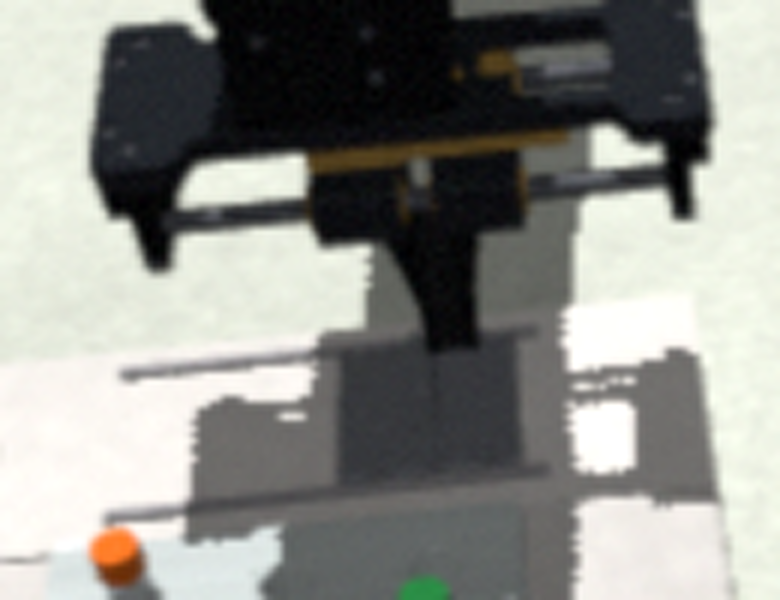

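Emit:
{"name": "apply_moves", "arguments": {
  "increments": [
    {"grip":255,"xyz":[-4,0,0],"rotation":[0,0,0]},
    {"grip":255,"xyz":[-8,0,0],"rotation":[0,0,0]},
    {"grip":255,"xyz":[-12,0,0],"rotation":[0,0,0]},
    {"grip":255,"xyz":[-15,0,0],"rotation":[0,0,0]}
  ]
}}

```text
time: 4.72
ee_pos: [0.5232, -0.1707, 0.1046]
eef_rot: [0.798, 0.603, -0.002, -0.0]
ft_force: [0.2, 0.6, 0.1]
width: 0.0006
```

```bash
python3 look.py s5 120 95
```

```text
t 4.72 unit 0.1 -1.7 z 104.6 F [0.16 0.61 0.06] Fu -0.01 0.63 w 0.0006
move [33.7 -0.2  0.5] rot [-0.15  0.16 -0.12]
[ 0.523  -0.1711  0.1046] [[189.9 157.1]
 [190.4 159.8]
 [190.5 162.8]]
```

View pics/s5.png

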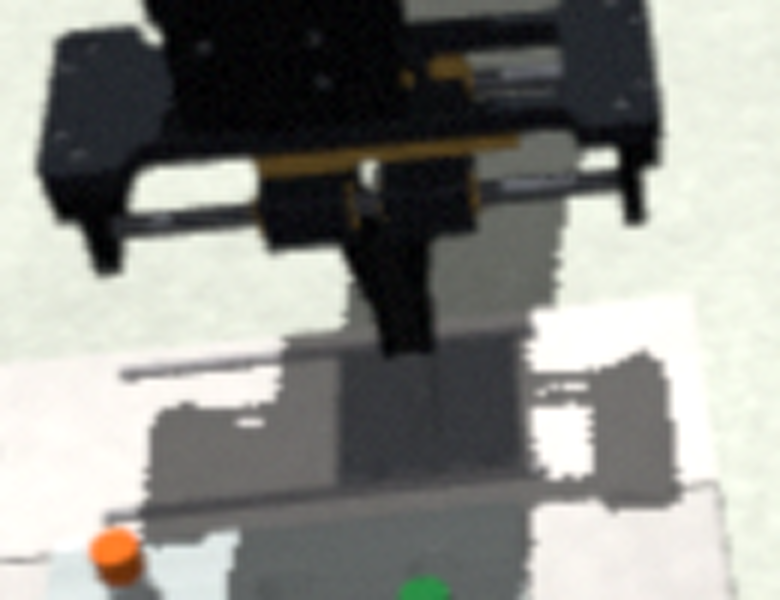

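Run:
```python
from h import *
import pickle
for n,ee in (("s2",[.5323,-.1348,.1255]),("s3",[.5324,-.1382,.1045]),("s4",[.5274,-.1559,.1046]),("s5",[.523,-.1711,.1046])):
    c=pickle.load(open(n+".pkl","rb")); W=cloud(c); ee=np.array(ee)
    q=W-ee; a=np.stack([q@UX,q@UY,q[...,2]],-1)
    m=(abs(a[...,0])<.02)&(abs(a[...,1])<.04)&(a[...,2]>.012)&(a[...,2]<.03)
    p=a[m]*1e3; v,u=np.where(m); print(n,len(p),"mean",p.mean(0).round(1),"min",p.min(0).round(1),"max",p.max(0).round(1),"row max",v.max())
    uv=w2pix(c,[ee+UX*.0095+[0,0,h/1e3] for h in (-8,10,14,18,22)]); print(uv[:,1].round(1))
```

```text
s2 39 mean [ 9.3 -1.5 24.2] min [  4.7 -10.   17.7] max [12.7  7.1 29.9] row max 145
[153.7 147.5 146.1 144.7 143.2]
s3 37 mean [ 8.6  0.2 24.3] min [-9.7 -9.7 18.4] max [11.4  7.9 29.9] row max 152
[161.2 155.3 153.9 152.5 151.1]
s4 36 mean [ 8.7 -1.2 25.1] min [ -9.1 -10.1  19. ] max [12.7  8.2 30. ] row max 153
[162.1 156.1 154.8 153.4 152. ]
s5 37 mean [ 8.2  0.4 24.9] min [-8.7 -9.  18.7] max [12.4  8.3 29.9] row max 154
[162.9 156.9 155.5 154.1 152.8]
```

Emit:
{"name": "apply_moves", "arguments": {
  "increments": [
    {"grip":255,"xyz":[12,0,0],"rotation":[0,0,0]},
    {"grip":255,"xyz":[24,0,0],"rotation":[0,0,0]},
    {"grip":255,"xyz":[26,0,8],"rotation":[0,0,0]},
    {"grip":255,"xyz":[26,0,16],"rotation":[0,0,0]},
    {"grip":255,"xyz":[26,0,23],"rotation":[0,0,0]}
  ]
}}

```text
time: 5.4
ee_pos: [0.5297, -0.1464, 0.0807]
eef_rot: [0.798, 0.603, -0.002, -0.0]
ft_force: [0.2, -0.1, 0.2]
width: 0.0005
```

```bash
python3 look.py s6 120 95
```

```text
t 5.4 unit -0.2 23.4 z 80.7 F [ 0.19 -0.12  0.2 ] Fu 0.22 -0.06 w 0.0005
move [  8.5   0.1 -23.3] rot [-0.19  0.19 -0.16]
[ 0.5292 -0.1463  0.0799] [[203.2 163.7]
 [203.6 166.2]
 [203.8 169.2]]
```

View pics/s6.png

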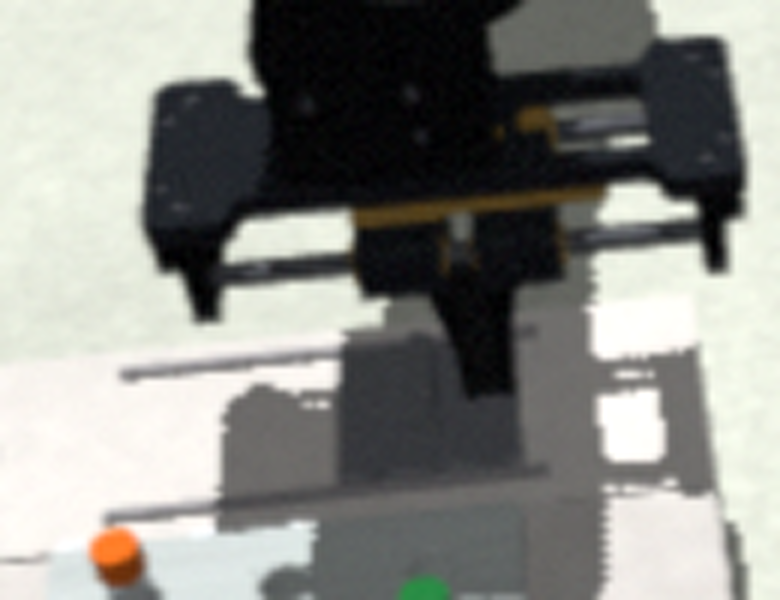

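Emit:
{"name": "apply_moves", "arguments": {
  "increments": [
    {"grip":255,"xyz":[-5,0,0],"rotation":[0,0,0]},
    {"grip":255,"xyz":[-9,0,0],"rotation":[0,0,0]},
    {"grip":255,"xyz":[-13,0,0],"rotation":[0,0,0]},
    {"grip":255,"xyz":[-17,0,0],"rotation":[0,0,0]},
    {"grip":255,"xyz":[-21,0,0],"rotation":[0,0,0]}
  ]
}}

```text
time: 6.08
ee_pos: [0.5235, -0.1666, 0.0801]
eef_rot: [0.798, 0.603, -0.003, -0.001]
ft_force: [-0.5, 1.2, 0.2]
width: 0.0006
```

```bash
python3 look.py s7 120 95
```

```text
t 6.08 unit -0.6 2.3 z 80.1 F [-0.47  1.17  0.18] Fu -0.77 1.0 w 0.0006
move [ 29.6   0.4 -24. ] rot [-0.23  0.19 -0.16]
[ 0.5233 -0.1673  0.0802] [[193.3 164.7]
 [193.8 167.2]
 [193.9 170.2]]
```

View pics/s7.png

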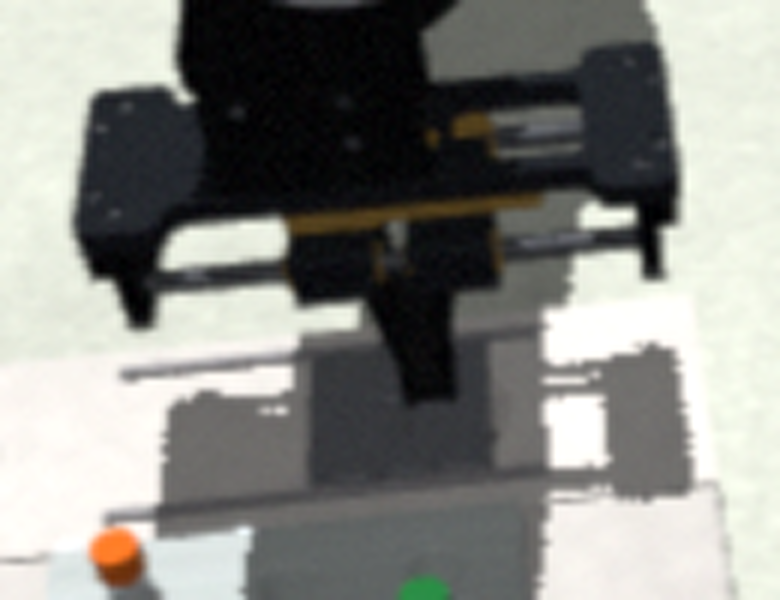

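Emit:
{"name": "apply_moves", "arguments": {
  "increments": [
    {"grip":255,"xyz":[-5,0,0],"rotation":[0,0,0]},
    {"grip":255,"xyz":[-10,0,0],"rotation":[0,0,0]},
    {"grip":255,"xyz":[-15,0,0],"rotation":[0,0,0]},
    {"grip":255,"xyz":[-20,0,0],"rotation":[0,0,0]},
    {"grip":255,"xyz":[-25,0,0],"rotation":[0,0,0]}
  ]
}}

```text
time: 6.75
ee_pos: [0.5164, -0.1916, 0.0802]
eef_rot: [0.798, 0.603, -0.003, -0.0]
ft_force: [0.7, 1.7, -1.2]
width: 0.0006
```

Emit:
{"name": "apply_moves", "arguments": {
  "increments": [
    {"grip":255,"xyz":[-5,0,0],"rotation":[0,0,0]},
    {"grip":255,"xyz":[-10,0,0],"rotation":[0,0,0]},
    {"grip":255,"xyz":[-15,0,0],"rotation":[0,0,0]},
    {"grip":255,"xyz":[-20,0,0],"rotation":[0,0,0]},
    {"grip":255,"xyz":[-24,0,0],"rotation":[0,0,0]}
  ]
}}

```text
time: 7.38
ee_pos: [0.5097, -0.2151, 0.0803]
eef_rot: [0.798, 0.602, -0.003, -0.0]
ft_force: [1.3, 0.8, -1.4]
width: 0.0006
```

```bash
python3 look.py s8 100 95
```

```text
t 7.38 unit -0.8 -48.1 z 80.3 F [ 1.28  0.84 -1.42] Fu 1.0 1.15 w 0.0006
move [ 80.1   0.4 -24. ] rot [-0.23  0.21 -0.21]
[ 0.5095 -0.2156  0.0804] [[170.3 167. ]
 [171.  169.5]
 [170.9 172.6]]
```

View pics/s8.png

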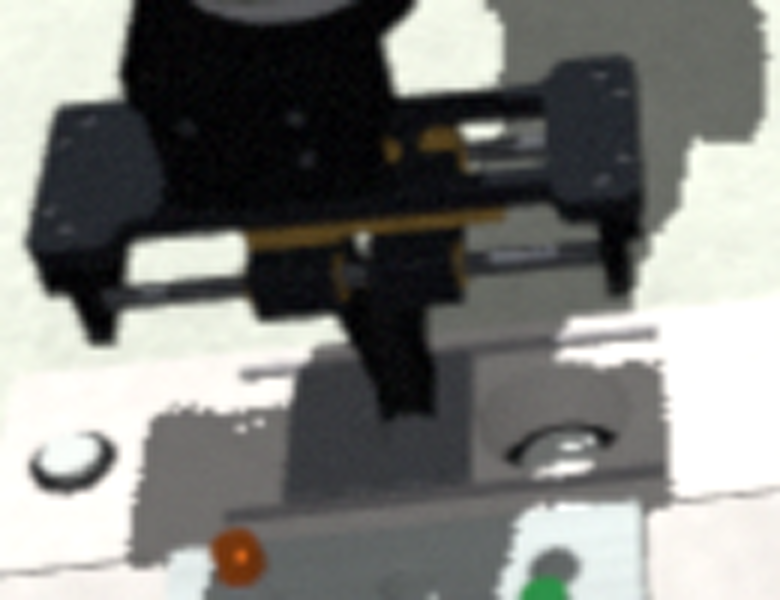

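Emit:
{"name": "apply_moves", "arguments": {
  "increments": [
    {"grip":255,"xyz":[-4,0,0],"rotation":[0,0,0]},
    {"grip":255,"xyz":[-7,0,0],"rotation":[0,0,0]},
    {"grip":255,"xyz":[-10,0,0],"rotation":[0,0,0]},
    {"grip":255,"xyz":[-12,0,0],"rotation":[0,0,0]}
  ]
}}

```text
time: 7.92
ee_pos: [0.5062, -0.2273, 0.0804]
eef_rot: [0.798, 0.602, -0.003, -0.0]
ft_force: [0.5, 1.6, -1.2]
width: 0.0011
```

```bash
python3 look.py s9 100 95
python3 - <<'E'
from h import *
import pickle
c=pickle.load(open("s8.pkl","rb")); W=cloud(c)
m=(W[...,2]>.1)&(W[...,2]<.3)&(W[...,0]<.56)&(W[...,0]>.4); q=W-np.array([.5095,-.2156,.0804])
a=np.stack([q@UX,q@UY,q[...,2]],-1)
for lo,hi in((-120,-80),(-80,-45),(-45,-25),(25,45),(45,80),(80,120)):
    mm=m&(a[...,1]*1e3>lo)&(a[...,1]*1e3<hi)&(abs(a[...,0])<.05); p=a[mm]*1e3
    print(lo,hi,len(p), np.sort(p[:,2])[:6].round(0), p[:,1].min().round() if len(p) else 0,p[:,1].max().round() if len(p) else 0)
E
```

```text
t 7.92 unit -0.9 -60.8 z 80.4 F [ 0.52  1.62 -1.19] Fu 0.06 1.7 w 0.0011
move [ 92.7   0.4 -24. ] rot [-0.23  0.23 -0.24]
[ 0.5061 -0.2276  0.0804] [[164.6 167.6]
 [165.3 170.1]
 [165.2 173.2]]
-120 -80 283 [91. 91. 92. 92. 93. 93.] -96.0 -80.0
-80 -45 567 [91. 91. 92. 92. 93. 93.] -80.0 -45.0
-45 -25 557 [94. 95. 95. 96. 97. 98.] -45.0 -25.0
25 45 424 [93. 95. 95. 95. 96. 97.] 25.0 45.0
45 80 395 [100. 100. 100. 101. 101. 101.] 45.0 80.0
80 120 160 [ 89. 123. 123. 125. 125. 126.] 80.0 95.0
```

View pics/s9.png

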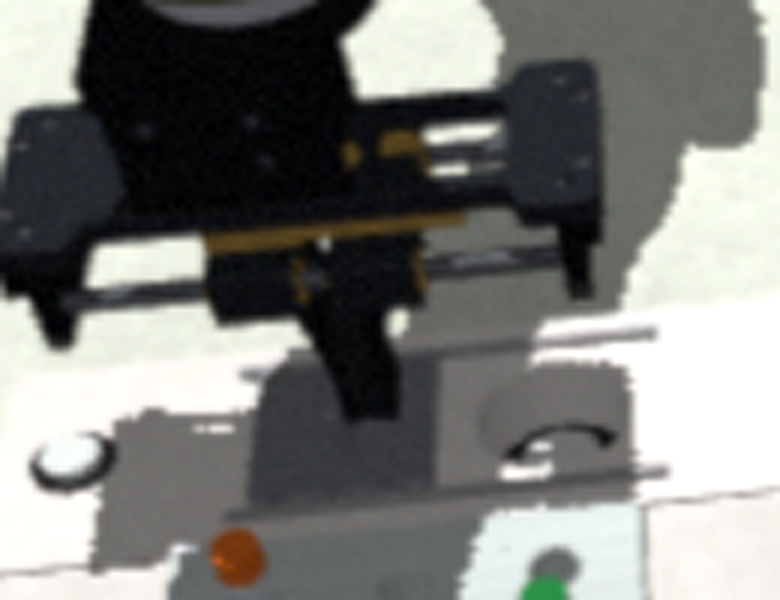

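Emit:
{"name": "apply_moves", "arguments": {
  "increments": [
    {"grip":255,"xyz":[-1.5,0,0],"rotation":[0,0,0]},
    {"grip":255,"xyz":[-3,0,0],"rotation":[0,0,0]}
  ]
}}

```text
time: 8.22
ee_pos: [0.506, -0.2279, 0.0804]
eef_rot: [0.798, 0.603, -0.002, -0.002]
ft_force: [1.6, 13.5, 3.0]
width: 0.0005
```

```bash
python3 look.py s10 100 95
```

```text
t 8.22 unit -0.9 -61.4 z 80.4 F [ 1.57 13.48  3.  ] Fu -2.13 13.4 w 0.0005
move [ 93.4   0.6 -23.7] rot [-0.26  0.05 -0.14]
[ 0.506  -0.2278  0.0805] [[164.5 167.6]
 [165.2 170.1]
 [165.1 173.2]]
```

Emit:
{"name": "apply_moves", "arguments": {
  "increments": [
    {"grip":255,"xyz":[5,0,0],"rotation":[0,0,0]},
    {"grip":255,"xyz":[8,0,-14],"rotation":[0,0,0]},
    {"grip":255,"xyz":[20,0,-28],"rotation":[0,0,0]},
    {"grip":255,"xyz":[40,0,-36],"rotation":[0,0,0]},
    {"grip":255,"xyz":[60,0,-36],"rotation":[0,0,0]}
  ]
}}

```text
time: 8.9
ee_pos: [0.5237, -0.1694, 0.1183]
eef_rot: [0.798, 0.603, -0.001, -0.001]
ft_force: [0.5, 0.5, -0.2]
width: 0.0006
```

```bash
python3 look.py s11 100 95; python3 -c "
from h import *
rel(0,0,90)
import pickle
c=pickle.load(open('s11.pkl','rb')); print(w2pix(c,[WELL+.028*(np.cos(a)*UX+np.sin(a)*UY) for a in np.arange(0,6.28,np.pi/2)]).round(1).tolist(), w2pix(c,[WELL-[0,0,.024],WELL-[0,0,.035]]).tolist())
"
```

```text
t 8.9 unit 0.3 -0.3 z 118.3 F [ 0.47  0.48 -0.21] Fu 0.33 0.59 w 0.0006
move [32.4 -0.3 14.3] rot [-0.12  0.02 -0.14]
[ 0.5244 -0.1661  0.1178] [[191.3 152.5]
 [191.9 155.2]
 [192.  158.2]]
t 8.95 unit 0.1 3.0 z 117.8 F [ 1.74  2.19 -0.38] Fu 1.09 2.58 w 0.0003
move [-3.  -0.  27.8] rot [-0.17 -0.05  0.05]
[[192.5, 172.6], [205.0, 162.0], [192.0, 154.7], [179.4, 164.8]] [[193.82678983962353, 170.90851272779773], [194.5395553615792, 174.23842905118084]]
```

View pics/s11.png

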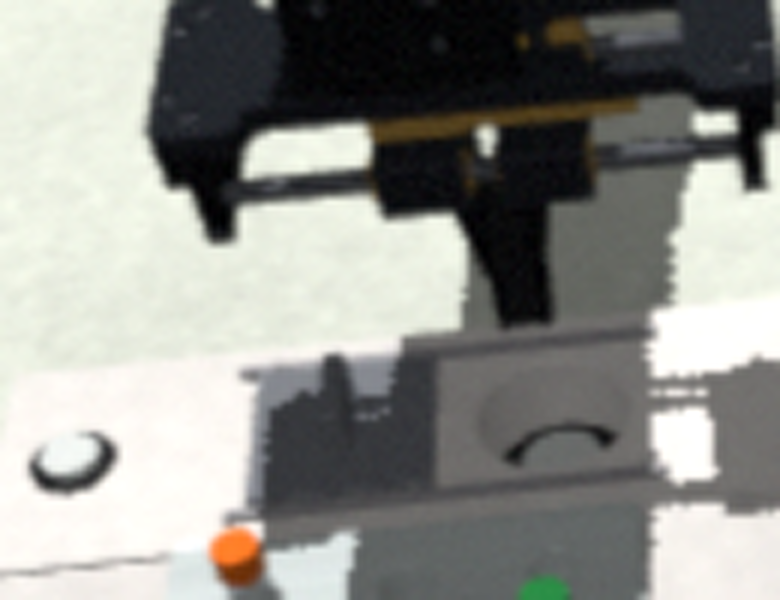

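Emit:
{"name": "apply_moves", "arguments": {
  "increments": [
    {"grip":255,"xyz":[-3,0,5],"rotation":[0,0,0]},
    {"grip":255,"xyz":[-3,0,20],"rotation":[0,0,0]},
    {"grip":255,"xyz":[-3,0,35],"rotation":[0,0,0]},
    {"grip":255,"xyz":[-3,0,48],"rotation":[0,0,0]},
    {"grip":255,"xyz":[-3,0,60],"rotation":[0,0,0]}
  ]
}}

```text
time: 9.57
ee_pos: [0.5231, -0.1692, 0.0565]
eef_rot: [0.797, 0.604, -0.001, -0.002]
ft_force: [-0.2, -0.6, 0.5]
width: 0.0009
```

```bash
python3 -c "
from h import *
rel(0,0,44)"
```

```text
t 9.57 unit -0.4 -0.3 z 56.5 F [-0.2  -0.61  0.55] Fu -0.03 -0.65 w 0.0009
move [ 0.3  0.4 12.5] rot [-0.21 -0.03  0.02]
```

Emit:
{"name": "apply_moves", "arguments": {
  "increments": [
    {"grip":255,"xyz":[0,0,4],"rotation":[0,0,0]},
    {"grip":255,"xyz":[0,0,8],"rotation":[0,0,0]},
    {"grip":255,"xyz":[0,0,12],"rotation":[0,0,0]},
    {"grip":255,"xyz":[0,0,15],"rotation":[0,0,0]}
  ]
}}

```text
time: 10.07
ee_pos: [0.5232, -0.1691, 0.0415]
eef_rot: [0.797, 0.604, -0.001, -0.002]
ft_force: [0.2, 0.1, -0.2]
width: 0.0004
```

```bash
python3 -c "
from h import *
rel(0,0,38)"
```

```text
t 10.07 unit -0.3 -0.2 z 41.5 F [ 0.19  0.07 -0.16] Fu 0.17 0.12 w 0.0004
move [0.2 0.3 3.5] rot [-0.19 -0.04  0.02]
```

Emit:
{"name": "apply_moves", "arguments": {
  "increments": [
    {"grip":255,"xyz":[0,0,1],"rotation":[0,0,0]},
    {"grip":255,"xyz":[0,0,2],"rotation":[0,0,0]},
    {"grip":255,"xyz":[0,0,3],"rotation":[0,0,0]},
    {"grip":255,"xyz":[0,0,3],"rotation":[0,0,0]}
  ]
}}

```text
time: 10.58
ee_pos: [0.5232, -0.1691, 0.0386]
eef_rot: [0.797, 0.604, -0.001, -0.002]
ft_force: [-1.1, 0.2, 2.3]
width: 0.0003
```

```bash
python3 -c "
from h import *
rel(0,0,38)"
```

```text
t 10.57 unit -0.3 -0.2 z 38.6 F [-1.12  0.15  2.28] Fu -1.12 -0.15 w 0.0003
move [0.2 0.3 0.6] rot [-0.19 -0.04  0.03]
```

Emit:
{"name": "apply_moves", "arguments": {
  "increments": [
    {"grip":255,"xyz":[0,0,1],"rotation":[0,0,0]},
    {"grip":255,"xyz":[0,0,2],"rotation":[0,0,0]},
    {"grip":255,"xyz":[0,0,3],"rotation":[0,0,0]},
    {"grip":255,"xyz":[0,0,3],"rotation":[0,0,0]}
  ]
}}

```text
time: 11.08
ee_pos: [0.5232, -0.1691, 0.0356]
eef_rot: [0.797, 0.604, -0.001, -0.002]
ft_force: [-3.0, 0.8, 4.3]
width: 0.0005
```

Emit:
{"name": "apply_moves", "arguments": {
  "increments": [
    {"grip":255,"xyz":[0,0,1],"rotation":[0,0,0]},
    {"grip":255,"xyz":[0,0,1.5],"rotation":[0,0,0]},
    {"grip":255,"xyz":[0,0,1.5],"rotation":[0,0,0]}
  ]
}}

```text
time: 11.45
ee_pos: [0.5233, -0.1692, 0.035]
eef_rot: [0.797, 0.604, -0.0, -0.002]
ft_force: [-7.2, 2.1, 15.7]
width: 0.0004
```

```bash
python3 look.py s12 120 95; python3 -c "
from h import *
rel(0,0,38); print(r.read_state()['torque'])"
```

```text
t 11.45 unit -0.1 -0.2 z 35.0 F [-7.22  2.12 15.72] Fu -7.52 0.08 w 0.0004
move [ 32.3  -0.1 -69. ] rot [-0.18 -0.08  0.02]
[ 0.5233 -0.1691  0.035 ] [[195.4 178.6]
 [195.9 181. ]
 [196.  184. ]]
t 11.5 unit -0.2 -0.2 z 35.0 F [-6.14  1.95 15.21] Fu -6.44 0.21 w 0.0004
move [ 0.2  0.1 -3. ] rot [-0.18 -0.08  0.01]
[ 0.49058367  1.47816599 -0.01334415]
```

View pics/s12.png

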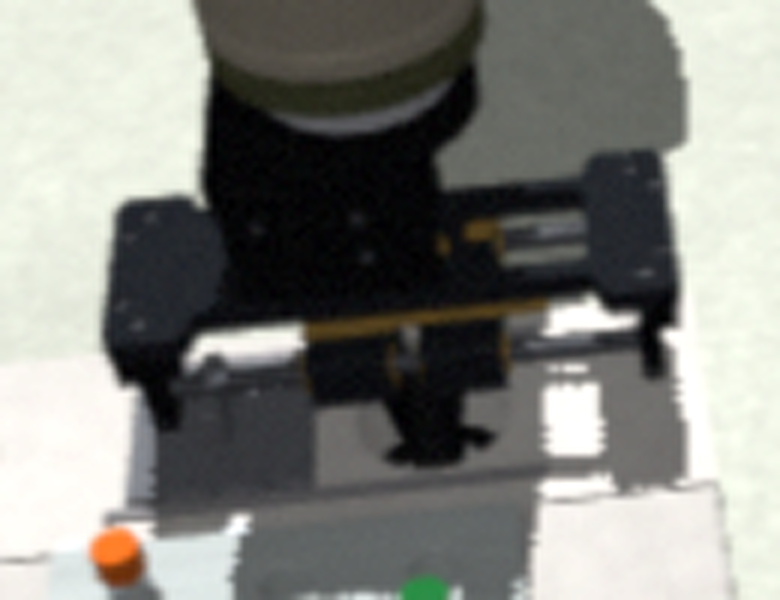

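Emit:
{"name": "apply_moves", "arguments": {
  "increments": [
    {"grip":255,"xyz":[0,0,1.5],"rotation":[0,0,0]},
    {"grip":255,"xyz":[0,0,2],"rotation":[0,0,0]},
    {"grip":255,"xyz":[0,0,2],"rotation":[0,0,0]}
  ]
}}

```text
time: 11.88
ee_pos: [0.5234, -0.1692, 0.0347]
eef_rot: [0.797, 0.604, 0.0, -0.002]
ft_force: [-11.9, 4.2, 26.8]
width: 0.0005
```

Emit:
{"name": "apply_moves", "arguments": {
  "increments": [
    {"grip":255,"xyz":[0,0,-4],"rotation":[0,0,0]},
    {"grip":255,"xyz":[0,0,-18],"rotation":[0,0,0]},
    {"grip":255,"xyz":[0,0,-38],"rotation":[0,0,0]},
    {"grip":255,"xyz":[0,0,-60],"rotation":[0,0,0]},
    {"grip":255,"xyz":[0,0,-84],"rotation":[0,0,0]}
  ]
}}

```text
time: 12.5
ee_pos: [0.5237, -0.1695, 0.1198]
eef_rot: [0.797, 0.604, 0.0, -0.002]
ft_force: [-0.1, -0.5, 0.2]
width: 0.0004
```

```bash
python3 look.py s13 100 95; python3 -c "
from h import *
rel(0,-100,122)"
```

```text
t 12.5 unit 0.3 -0.4 z 119.8 F [-0.12 -0.48  0.16] Fu 0.01 -0.49 w 0.0004
move [32.4 -0.2 15.9] rot [-0.17 -0.13 -0.  ]
[ 0.5252 -0.1701  0.123 ] [[189.3 151.5]
 [189.8 154.2]
 [189.9 157.3]]
t 12.55 unit 2.0 -0.6 z 123.0 F [ 1.21 -0.41  2.84] Fu 1.27 -0.07 w 0.0007
move [-99.4  -1.9   0.7] rot [ 0.06 -0.17 -0.02]
```

View pics/s13.png

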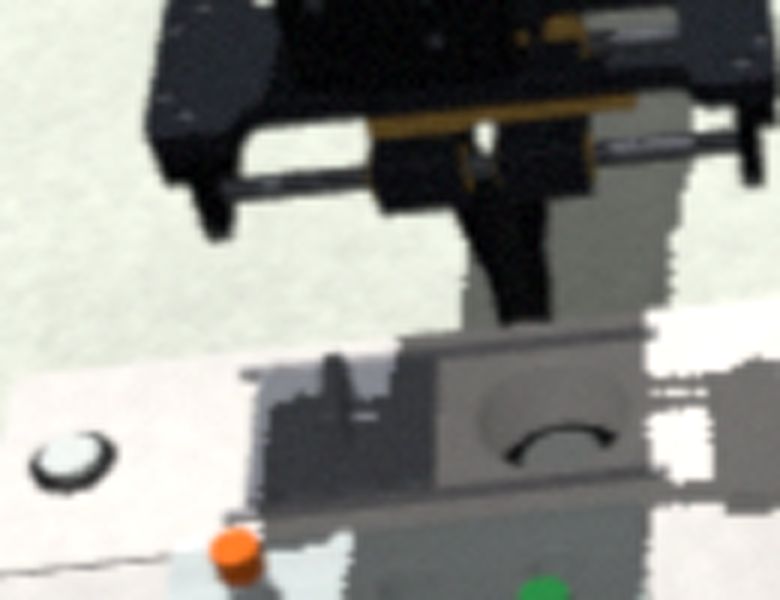

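Emit:
{"name": "apply_moves", "arguments": {
  "increments": [
    {"grip":255,"xyz":[-20,-1,0],"rotation":[0,0,0]},
    {"grip":255,"xyz":[-45,-2,0],"rotation":[0,0,0]},
    {"grip":255,"xyz":[-70,-2,0],"rotation":[0,0,0]},
    {"grip":255,"xyz":[-90,-2,0],"rotation":[0,0,0]},
    {"grip":255,"xyz":[-102,-2,0],"rotation":[0,0,0]}
  ]
}}

```text
time: 13.18
ee_pos: [0.4954, -0.2688, 0.1229]
eef_rot: [0.797, 0.603, 0.002, -0.0]
ft_force: [0.2, 0.2, 0.1]
width: 0.0003
```

```bash
python3 look.py s14 85 95; python3 -c "
from h import *
rel(0,-103,80)"
```

```text
t 13.18 unit -0.1 -103.7 z 122.9 F [0.19 0.2  0.08] Fu 0.13 0.25 w 0.0003
move [135.6  -0.2  19.3] rot [ 0.09 -0.15 -0.08]
[ 0.4949 -0.27    0.1229] [[139.2 156. ]
 [140.2 158.7]
 [139.8 161.8]]
t 13.22 unit -0.3 -105.0 z 122.9 F [-0.67 -1.69  0.2 ] Fu -0.19 -1.81 w 0.0004
move [ 1.9  0.2 42.9] rot [ 0.09 -0.12 -0.14]
```

View pics/s14.png

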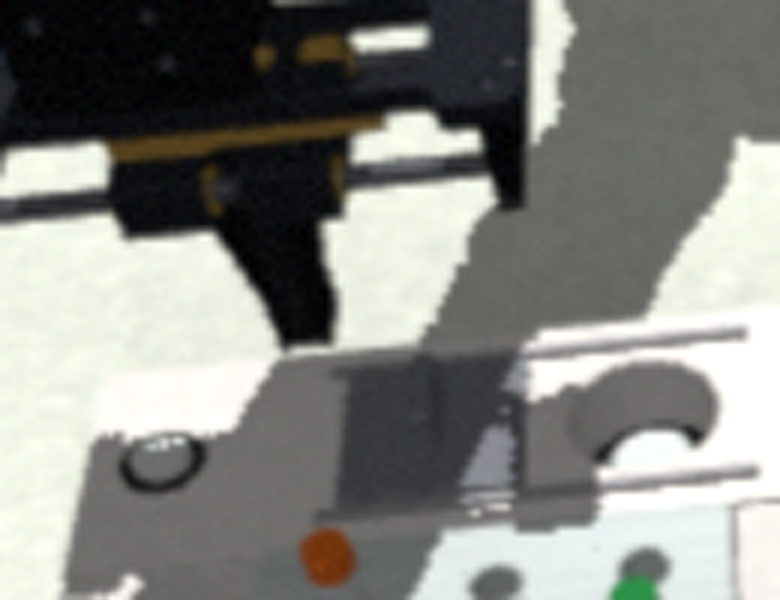

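Emit:
{"name": "apply_moves", "arguments": {
  "increments": [
    {"grip":255,"xyz":[1,0,8],"rotation":[0,0,0]},
    {"grip":255,"xyz":[1,0,18],"rotation":[0,0,0]},
    {"grip":255,"xyz":[1,0,28],"rotation":[0,0,0]},
    {"grip":255,"xyz":[1,0,37],"rotation":[0,0,0]},
    {"grip":255,"xyz":[1,0,43],"rotation":[0,0,0]}
  ]
}}

```text
time: 13.85
ee_pos: [0.4951, -0.2687, 0.0792]
eef_rot: [0.798, 0.603, 0.001, -0.0]
ft_force: [0.0, -0.2, 0.9]
width: 0.0002
```

```bash
python3 -c "
from h import *
rel(0,-20,80)"
```

```text
t 13.85 unit -0.4 -103.7 z 79.2 F [ 0.05 -0.22  0.86] Fu 0.11 -0.2 w 0.0002
move [83.7  0.2 -0.7] rot [ 0.05 -0.12 -0.13]
```

Emit:
{"name": "apply_moves", "arguments": {
  "increments": [
    {"grip":255,"xyz":[5,0,0],"rotation":[0,0,0]},
    {"grip":255,"xyz":[9,0,0],"rotation":[0,0,0]},
    {"grip":255,"xyz":[13,0,0],"rotation":[0,0,0]},
    {"grip":255,"xyz":[17,0,0],"rotation":[0,0,0]},
    {"grip":255,"xyz":[21,0,0],"rotation":[0,0,0]}
  ]
}}

```text
time: 14.48
ee_pos: [0.5009, -0.2487, 0.0794]
eef_rot: [0.798, 0.603, 0.001, 0.0]
ft_force: [-0.2, -1.6, 1.0]
width: 0.0004
```

Emit:
{"name": "apply_moves", "arguments": {
  "increments": [
    {"grip":255,"xyz":[5,0,0],"rotation":[0,0,0]},
    {"grip":255,"xyz":[10,0,0],"rotation":[0,0,0]},
    {"grip":255,"xyz":[15,0,0],"rotation":[0,0,0]},
    {"grip":255,"xyz":[20,0,0],"rotation":[0,0,0]},
    {"grip":255,"xyz":[25,0,0],"rotation":[0,0,0]}
  ]
}}

```text
time: 15.1
ee_pos: [0.5078, -0.2243, 0.0794]
eef_rot: [0.798, 0.603, 0.001, 0.0]
ft_force: [-0.4, -1.3, -0.3]
width: 0.0001
```

```bash
python3 look.py s15 85 95; python3 -c "
from h import *
rel(0,-24,80)"
```

```text
t 15.1 unit -0.2 -57.5 z 79.4 F [-0.43 -1.31 -0.27] Fu -0.06 -1.38 w 0.0001
move [ 89.5  -0.  -24.4] rot [ 0.07 -0.09 -0.14]
[ 0.5081 -0.2235  0.0794] [[166.7 167.9]
 [167.4 170.4]
 [167.3 173.5]]
t 15.15 unit -0.1 -56.6 z 79.4 F [-0.47 -0.55  0.2 ] Fu -0.3 -0.66 w 0.0006
move [32.7  0.  -0.5] rot [ 0.07 -0.12 -0.1 ]
```

View pics/s15.png

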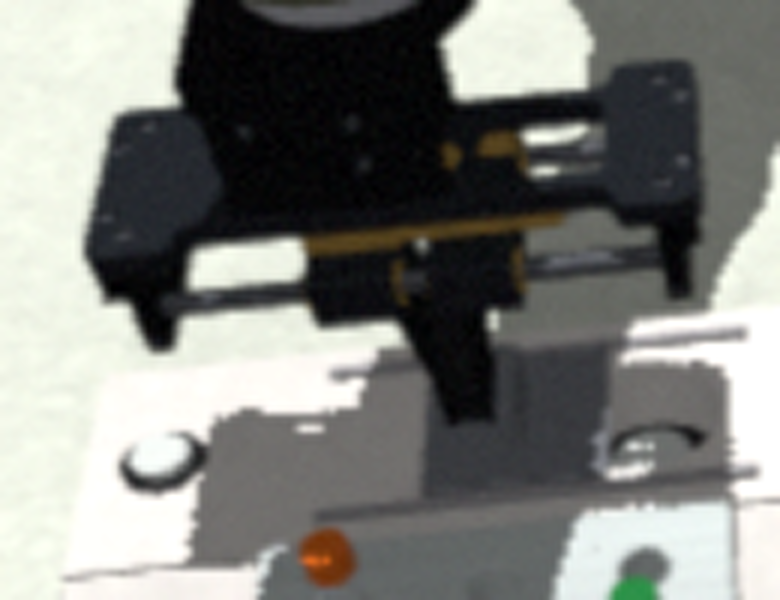

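Cover is sliding back (plate from crop x≈425 to 610). Continue.

Emit:
{"name": "apply_moves", "arguments": {
  "increments": [
    {"grip":255,"xyz":[5,0,0],"rotation":[0,0,0]},
    {"grip":255,"xyz":[10,0,0],"rotation":[0,0,0]},
    {"grip":255,"xyz":[15,0,0],"rotation":[0,0,0]},
    {"grip":255,"xyz":[20,0,0],"rotation":[0,0,0]},
    {"grip":255,"xyz":[25,0,0],"rotation":[0,0,0]}
  ]
}}

```text
time: 15.78
ee_pos: [0.515, -0.1991, 0.0795]
eef_rot: [0.798, 0.603, 0.001, -0.0]
ft_force: [0.1, -1.3, -0.5]
width: 0.0006
```

Emit:
{"name": "apply_moves", "arguments": {
  "increments": [
    {"grip":255,"xyz":[4,0,0],"rotation":[0,0,0]},
    {"grip":255,"xyz":[8,0,0],"rotation":[0,0,0]},
    {"grip":255,"xyz":[12,0,0],"rotation":[0,0,0]},
    {"grip":255,"xyz":[14,0,0],"rotation":[0,0,0]}
  ]
}}

```text
time: 16.27
ee_pos: [0.5189, -0.1853, 0.0795]
eef_rot: [0.797, 0.603, 0.001, -0.0]
ft_force: [-0.4, -2.1, -0.8]
width: 0.0004
```

```bash
python3 look.py s16 110 95; python3 -c "
from h import *
rel(0,-14,80)"
```

```text
t 16.27 unit -0.0 -17.0 z 79.5 F [-0.42 -2.06 -0.81] Fu 0.15 -2.1 w 0.0004
move [ 49.   -0.  -24.4] rot [ 0.07 -0.12 -0.08]
[ 0.5189 -0.1851  0.0794] [[185.  166. ]
 [185.6 168.5]
 [185.6 171.6]]
t 16.32 unit -0.0 -16.8 z 79.4 F [-0.12 -0.54 -0.31] Fu 0.03 -0.55 w 0.0008
move [ 2.8  0.  -0.6] rot [ 0.06 -0.12 -0.08]
```

View pics/s16.png

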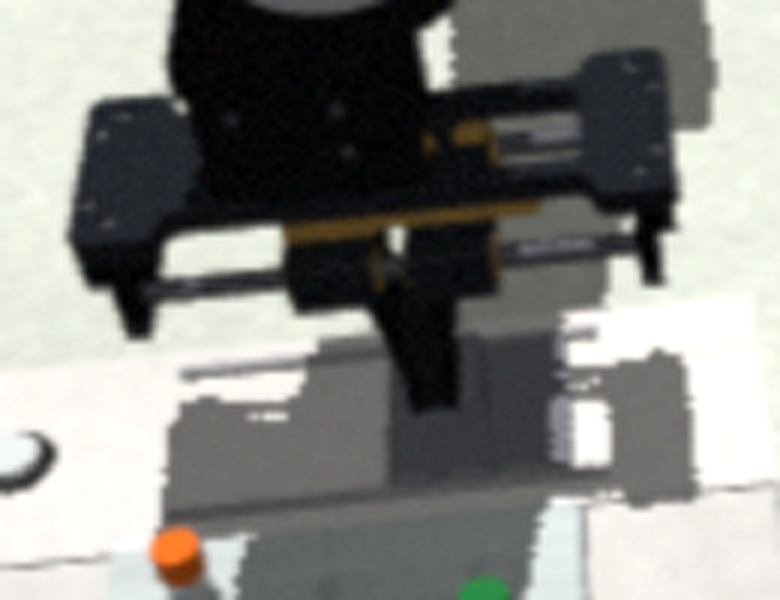

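Emit:
{"name": "apply_moves", "arguments": {
  "increments": [
    {"grip":255,"xyz":[2,0,0],"rotation":[0,0,0]},
    {"grip":255,"xyz":[4,0,0],"rotation":[0,0,0]},
    {"grip":255,"xyz":[4,0,0],"rotation":[0,0,0]}
  ]
}}

```text
time: 16.7
ee_pos: [0.5201, -0.181, 0.0795]
eef_rot: [0.797, 0.604, 0.001, -0.0]
ft_force: [-0.4, -0.3, 0.3]
width: 0.0006
```

Emit:
{"name": "apply_moves", "arguments": {
  "increments": [
    {"grip":255,"xyz":[1.5,0,0],"rotation":[0,0,0]},
    {"grip":255,"xyz":[3,0,0],"rotation":[0,0,0]},
    {"grip":255,"xyz":[3,0,0],"rotation":[0,0,0]}
  ]
}}

```text
time: 17.08
ee_pos: [0.5202, -0.1807, 0.0795]
eef_rot: [0.798, 0.603, 0.0, 0.001]
ft_force: [-2.0, -8.8, -0.7]
width: 0.0006
```

Emit:
{"name": "apply_moves", "arguments": {
  "increments": [
    {"grip":255,"xyz":[4,0,0],"rotation":[0,0,0]},
    {"grip":255,"xyz":[4.5,0,0],"rotation":[0,0,0]}
  ]
}}

```text
time: 17.32
ee_pos: [0.5201, -0.1807, 0.0796]
eef_rot: [0.799, 0.601, -0.002, 0.002]
ft_force: [-3.3, -15.0, -0.8]
width: 0.0004
```

Emit:
{"name": "apply_moves", "arguments": {
  "increments": [
    {"grip":255,"xyz":[-3,0,0],"rotation":[0,0,0]},
    {"grip":255,"xyz":[-7,0,0],"rotation":[0,0,0]},
    {"grip":255,"xyz":[-8,0,-15],"rotation":[0,0,0]},
    {"grip":255,"xyz":[-8,0,-35],"rotation":[0,0,0]},
    {"grip":255,"xyz":[-8,0,-60],"rotation":[0,0,0]}
  ]
}}

```text
time: 17.95
ee_pos: [0.518, -0.1877, 0.1411]
eef_rot: [0.799, 0.601, -0.001, 0.002]
ft_force: [-0.0, -0.1, -0.0]
width: 0.0008
```

Emit:
{"name": "apply_moves", "arguments": {
  "increments": [
    {"grip":255,"xyz":[0,0,-25],"rotation":[0,0,0]},
    {"grip":255,"xyz":[20,-20,-40],"rotation":[0,0,0]},
    {"grip":255,"xyz":[60,-50,-50],"rotation":[0,0,0]},
    {"grip":255,"xyz":[100,-80,-50],"rotation":[0,0,0]},
    {"grip":255,"xyz":[140,-110,-50],"rotation":[0,0,0]}
  ]
}}

```text
time: 18.58
ee_pos: [0.4506, -0.0207, 0.1915]
eef_rot: [0.799, 0.602, -0.0, 0.003]
ft_force: [1.3, 0.7, 0.8]
width: 0.0005
```

Emit:
{"name": "apply_moves", "arguments": {
  "increments": [
    {"grip":255,"xyz":[30,-20,0],"rotation":[0,0,0]},
    {"grip":255,"xyz":[70,-40,0],"rotation":[0,0,0]},
    {"grip":255,"xyz":[110,-60,0],"rotation":[0,0,0]},
    {"grip":255,"xyz":[140,-80,0],"rotation":[0,0,0]},
    {"grip":255,"xyz":[150,-80,0],"rotation":[0,0,0]}
  ]
}}

```text
time: 19.2
ee_pos: [0.4145, 0.1478, 0.1917]
eef_rot: [0.798, 0.603, 0.0, 0.003]
ft_force: [-0.7, -1.2, -0.1]
width: 0.0007
```

Run:
```python
from h import *
import pickle
rel(0,0,200)
c0=pickle.load(open("top0.pkl","rb"))
for n in("top","scene"):
    c=viewer.camera(n); pickle.dump(c,open(n+"9.pkl","wb")); c0=pickle.load(open(n+"0.pkl","rb"))
    cv2.imwrite(f"pics/{n}9.png",c["img"])
    sl=(slice(145,295),slice(250,435)) if n=="top" else (slice(140,255),slice(85,255))
    cv2.imwrite(f"pics/{n}9c.png",np.hstack([cv2.resize(x["img"][sl],None,fx=2.1,fy=2.1,interpolation=cv2.INTER_CUBIC) for x in(c0,c)]))
    for x in (c0,c):
        W=cloud(x); m=(W[...,2]>0.103)&(W[...,2]<0.118)&(np.hypot(W[...,0]-.524,W[...,1]+.168)<.035); p=W[m]-WELL; print(n,len(p),(p@UX).mean()*1e3,(p@UY).mean()*1e3)
```

```text
t 19.2 unit -190.6 275.5 z 191.7 F [-0.66 -1.17 -0.1 ] Fu -0.31 -1.31 w 0.0007
move [-275.1  191.3   -6.7] rot [ 0.25  0.16 -0.13]
top 69 -0.1464036946128293 0.922782276331879
top 70 -0.45661258629670354 1.9879485401512655
scene 55 1.3827063232589638 -1.4449723233304974
scene 50 2.7198075038937803 -0.15060248317440347
```

View pics/top9c.png

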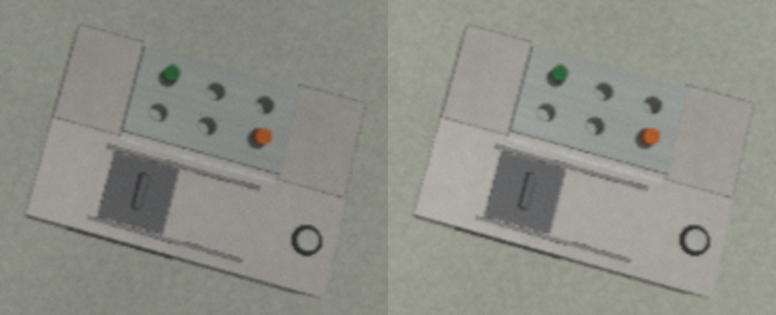

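View pics/scene9c.png

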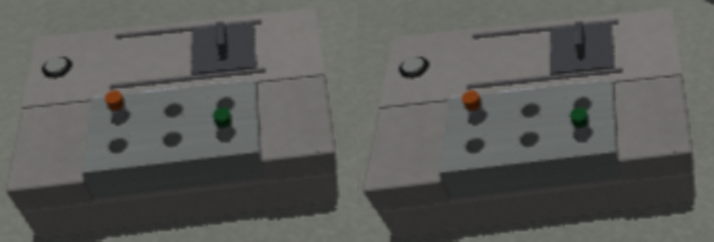

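View pics/scene9.png

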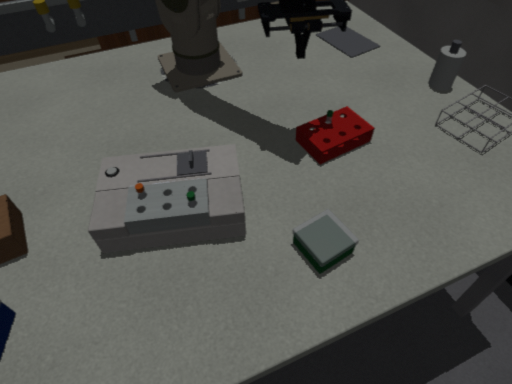

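Emit:
{"name": "apply_moves", "arguments": {
  "increments": [
    {"grip":255,"xyz":[0,0,0],"rotation":[0,0,0]},
    {"grip":255,"xyz":[0,0,0],"rotation":[0,0,0]}
  ]
}}

```text
time: 19.55
ee_pos: [0.4159, 0.1452, 0.1916]
eef_rot: [0.799, 0.601, 0.0, 0.003]
ft_force: [-0.6, -0.7, -0.7]
width: 0.0001
```

```bash
python3 -c "
from h import *
s=r.read_state(); print(s['time'],s['ft_force'],abs(s['joint_vel']).max()); print(r.close_job())"
```

```text
19.55 [-0.60881627 -0.65756193 -0.68209903] 0.004048494512105969
the job is handed in; nothing more can be done
None
```

The reset is done and the job was handed in at 19.6 s. With the fingers closed, I slid the cover to its open stop, pressed the reset key to the bottom of the well, lifted clear, and pushed the cover back to its closed stop.

**Checks**
- **Cover open:** the force rose to about 13 N at the open stop, and the pictures showed the well clear.
- **Key:** the force rose from about 4 N to 27 N while the tool moved only about 1 mm, so I take the key as fully down. The key's travel was not measured directly. By tool position it came to about 5–6 mm, against the stated 6 mm. At the bottom there was also a sideways force of up to about 12 N that I did not explain.
- **Cover closed:** it reached the closed stop at about 15 N. In the final pictures the rib is within about 1–2 mm of where it started, which is within measuring error.
- **Bystanders:** the heater's two tubes, the rack and the box look unmoved in the final pictures. The power button was not touched. The arm stands clear of everything.

**Disagreement:** the stated fingertip position did not match what I saw. With the fingers closed, the tips appeared about 18 mm behind the reported TCP, not 8 mm ahead of it. Passing freely over the rib confirmed this, and so did where the key made contact, so I used the camera-based height.

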